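# Fit the wheel head to the pottery wheel

### The job

Take the dust cap off the spindle of the little pottery wheel and stand it, open side down, in the metal tray. Then set the wheel head (the flat metal disc on a hub) on the splined spindle and rock it round under light pressure, without forcing it, until the teeth mesh and it slides down fully home. Leave the other things on the table where they are.

Things in the scene. Friction and masses are not known exactly. Their poses are not given: they have to be found in the camera images.
- wheel: Tabletop pottery wheel, fixed: grey housing 230 (its x) by 170 (its y) mm, flat deck 100 mm above the table, a low splash rim (radius 77 mm, 10 mm high) on it round the spindle. Origin under the centre of the housing, at table height; z up. Its place and yaw differ from run to run. The cap covers the spindle at the start.
- seat (a point): Point on the vertical spindle axis, 103 mm above the table, at the top of the 3 mm high shoulder (34 mm across) on which the head's hub rests when home. It belongs to the housing: its yaw tells nothing of the teeth. Motor drag holds the spindle up to about 0.4 N m. With the head unmeshed on top of the teeth, head_disc is 64 mm above this point; fully home it is 42 mm above.
- spindle_tip (a point): Tip of the steel spindle, 35 mm above seat (its yaw tells nothing of the teeth either). Up from the seat: six even straight teeth, 26 mm across tips, each 4 mm wide, from 0 to 22 mm; a plain round pilot 18 mm across from 22 to 29 mm; a cone narrowing to 10 mm across at 35 mm. The teeth stand at an untold angle, different in each run; the pattern repeats every 60 degrees.
- head_disc (a point): Wheel head, loose, aluminium, about 0.22 kg: flat disc 60 mm across, 10 mm thick, on a hub about 40 mm across and 37 mm tall, standing hub down on the table. This point is the disc's centre at half its thickness: on the axis, 42 mm above the foot of the hub, 5 mm below the top face; z up along the axis. It can be gripped from above across the rim of the disc.
- head_foot (a point): Centre of the foot of the wheel head's hub, 42 mm below head_disc: the mouth of a blind bore 37 mm deep with six inward lands 3.6 mm wide (20.4 mm clear between opposite lands) and grooves 28.8 mm across between. The lands stand at yaws 0, 60, 120 .. degrees in the head's frame. They mesh when they fall between the spindle's teeth, with about 8 degrees of play either way.
- cap_mid (a point): Dust cap, loose, black plastic, 0.06 kg or so: a plain upturned cup 48 mm across and 50 mm tall, closed on top, open below (41 mm inside, 45 mm deep). It stands loosely on the deck, over the spindle. This point is on its axis at half its height, 25 mm above its lower edge; z up.
- tray: Low open aluminium tray, fixed: 150 (its x) by 170 (its y) mm outside, walls 5 mm thick and 20 mm high, empty, floor 5 mm thick. Origin under its centre, at table height; z up. The tray and the wheel head stand on opposite sides of the pottery wheel, either way round.
- cone_mid (a point): Bystander: terracotta trimming cone, 68 mm across at the foot, 60 mm tall; the point is 30 mm above its foot.
- jar_a_mid (a point): Bystander: glaze jar 60 mm across, 85 mm tall; the point is half-way up.
- jar_b_mid (a point): Bystander: glaze jar 64 mm across, 110 mm tall; the point is half-way up.
- pot_mid (a point): Bystander: terracotta bowl 90 mm across, 50 mm tall; the point is half-way up.
- mug_mid (a point): Bystander: white mug 76 mm across, 85 mm tall; the point is half-way up.
- brush: Bystander: paint brush lying on the table. Origin at the middle of its underside.
- rib: Bystander: flat wooden potter's rib 45 by 90 by 6 mm, lying on the table; origin at the centre of its underside.
There are look-alikes about, which are no part of the job. Of the things shaped like the part that bears cap_mid, the black one is meant. What is shaped like the part that bears head_disc but green is not meant.

How it is judged (in metres and radians):
On the way, in this order (a step that is already met when the one before it is completed fails the run):
1. the dust cap stands upright, open side down, on the floor of the tray, let go (x of cap_mid in the frame of tray between -0.06 and 0.06 m and y of cap_mid in the frame of tray between -0.07 and 0.07 m and z of cap_mid in the frame of tray between 0.025 and 0.035 m and angle between cap_mid's own z axis and vertical below 0.12 rad and contact force between the fingers and cap below 0.1 N), for 0.2 s.
2. the wheel head is meshed and fully home on the spindle (horizontal distance between head_disc and seat below 0.005 m and z of head_disc in the frame of seat between 0.038 and 0.0445 m and angle between head_disc's own z axis and vertical below 0.06 rad), for 0.2 s.
At the end, for the whole second after the job is handed in: The wheel head is upright and fully home: disc centre within 5 mm of the spindle axis, at most 2.5 mm above its home height of 42 mm over the seat, tilt under 0.06 rad. The dust cap stands open side down on the tray floor (tilt under 0.12 rad). Both let go and at rest (all of step 2 and x of cap_mid in the frame of tray between -0.06 and 0.06 m and y of cap_mid in the frame of tray between -0.07 and 0.07 m and z of cap_mid in the frame of tray between 0.025 and 0.035 m and angle between cap_mid's own z axis and vertical below 0.12 rad and linear speed of each of head, cap below 0.01 m/s); the robot touches nothing.
It fails at once if the wheel head is forced onto the wheel or its spindle with more than 90 N in all (contact force between head and wheel above 90 N).
It fails at once if another thing on the table is moved by more than 30 mm (distance of any of cone_mid, jar_a_mid, jar_b_mid, pot_mid, mug_mid, brush, rib from where it was at the start of the episode above 0.03 m).
It also fails if it takes over 64 s, if anything falls off the work surface, if the arm or the gripper's body presses on something with over 40 N, if the wrist force passes 120 N, or if a joint passes its speed limit or range.

### The arm

A 6-joint arm with a two-finger parallel gripper is mounted at the origin on the work surface. World frame = base frame: x ahead of the robot, y to its left, z up, the work surface at z = 0. Lengths are in mm, angles in rad, forces in N, time in s.
With the tool pointing down it reaches from about 325 to 750 mm from the base axis. Payload 7.6 kg.
Tool frame: the origin (TCP) lies on the centre line of the jaws, within the pads' length; the fingertips stand manip.tip_reach ahead of it and the grasp point (between the pads) lies 11 mm behind it (manip.tip_reach is the distance from the TCP to the fingertips, in mm); z points along the fingers, y is the line along which they close (so a half turn about z gives the same grasp; the last joint's range is limited). The gripper opens to 85 mm and grips with 20 to 120 N. Pads are 22 mm wide; open, the fingers measure 114 mm over their backs; the gripper's body (76 mm by 85 mm) begins 54 mm behind the grasp point. The pads swing forward as they close: fully open they stand 13 mm farther back than shut.
Start: joints at [1.272, 0.052, 1.401, -0, 1.689, -0.07], TCP at [119.056, 511.342, 239.323] pointing down, gripper open.
Joint ranges: [-2.9, 2.9], [-0.91, 2.17], [0.12, 2.37], [-1.06, 4.2], [0.26, 2.73], [-2.93, 2.93]. Speed limits (rad/s): [2.57, 2.57, 3.01, 3.14, 3.14, 3.14].

### API

Orientations are given as a rotation vector (axis times angle).
In Python, from station import manip gives the robot as it stands.
- The arm moves only by the shell command python3 -m pendant 'ROWS'. ROWS is JSON, a list of rows, each a list of 3 entries, a list of its own where there are three numbers: the shift along the world's x, y, z in units of 25 mm (1.0 is 25 mm), then the turn, a rotation vector about the world's x, y, z in units of 10 degrees (1.0 is 10 degrees), then the closure, from 0 (fully open) to 1 (shut). A call has 1 to 8 rows; each row is the pose to reach, as a shift and turn from the pose commanded when the call began; what a row does not reach only later rows make up. A row lasts 1/8 s, in which the tool goes at most 62.5 mm and 10.7 degrees, less where a joint would pass 70% of its speed; a pose out of reach is approached as far as the arm can. A call with a gripper value outside its range is refused whole. The fingers move at their own pace and stop on an object; the grip force is fixed at half the most. Time passes only in rows, so rows that repeat a pose let the fingers close. It gives the time, the measured TCP pose, the force, the opening and the grip force at its end, in the units of the state.
- manip.observe(): the state, without advancing time (a new reading comes with each control period).
- manip.read_camera(name): name is "side" or "top"; returns (picture, depth): 400x640x3 uint8, red, green, blue; 400x640 float32, mm along the optical axis (not along the pixel's ray), 0 where there is no reading.
- manip.get_calibration(name): a dict with "fx", "fy", "cx", "cy" (pixels), "k1" (the pictures are not rectified: a ray, as slopes to the right and down, at radius r is drawn at 1 + k1 r^2 times it, then the intrinsics apply), "rvec" (rotation vector, rad) and "tvec" (3), from world to camera coordinates, as OpenCV has them. Camera axes: x right, y down, z forward; pixel columns grow to the right and rows downward; lengths in mm; the calibration is good to about 2 mm. A picture is of the moment at which its call begins. get_calibration takes no time and is no camera call.
- manip.job_done(): hands the job in; it is judged then, once.
The state is a dict: "clock": time; "joint_pos": joint angles; "dq": joint speeds; "joint_torque": joint torques, N m; "tool_pos": TCP position; "tcp_rot": TCP orientation; "ft_force": force on the tool from outside, world axes, zero at the start; "torque": the same for the moment, N m; "width": opening from 0.0 (shut) to 1.0 (fully open); "grip_force": force on a finger pad.
Only numpy, scipy, OpenCV 4.12 (cv2) and the standard library are available. Lean on these libraries where they do the work, as an engineer would, in place of code of your own. Each camera call takes 0.05 s, during which the arm holds its last target. There are 200 camera calls.

## Working session

There is one attempt and no reset: what is moved stays moved. The work goes in short steps, Python scripts to look and compute and a shell command to move; the robot and the scene stay as the last step left them, time stands still between calls to the robot, and variables do not carry over. Pictures are saved under pics/ and viewed, at most 10 in all, crops included, and the job is handed in when it is done.

```bash
mkdir -p pics
cat > h.py <<'E'
import numpy as np,cv2
from station import manip
def shot(n):
    p,d=manip.read_camera(n); np.savez(f'{n}.npz',p=p,d=d); return p,d
def world(n,u,v,d):
    """pixel arrays + depth -> world mm"""
    c=manip.get_calibration(n); u,v,d=[np.atleast_1d(np.asarray(a,float)) for a in (u,v,d)]
    xd=(u-c['cx'])/c['fx']; yd=(v-c['cy'])/c['fy']; x,y=xd.copy(),yd.copy()
    for _ in range(20):
        s=1+c['k1']*(x*x+y*y); x,y=xd/s,yd/s
    P=np.stack([x*d,y*d,d],1); R=cv2.Rodrigues(np.array(c['rvec'],float))[0]
    return (P-np.array(c['tvec'],float).ravel())@R
def cloud(n,d):
    v,u=np.mgrid[:400,:640]; return world(n,u.ravel(),v.ravel(),d.ravel()).reshape(400,640,3)
def st():
    s=manip.observe(); print({k:np.round(s[k],3).tolist() for k in('clock','joint_pos','tool_pos','tcp_rot','ft_force','torque','width','grip_force')})
E
python3 - <<'E'
from h import *
for n in('top','side'):
    p,d=shot(n); cv2.imwrite(f'pics/{n}0.png',p[:,:,::-1])
    c=manip.get_calibration(n); R=cv2.Rodrigues(np.array(c['rvec'],float))[0]; print(n,c, -R.T@np.array(c['tvec']).ravel(), (d==0).sum())
print(manip.tip_reach); st()
E
```

```text
top {'fx': 449.3558448691259, 'fy': 449.3558448691259, 'cx': 315.46588010728794, 'cy': 191.51467058193313, 'k1': -0.08261954058620073, 'rvec': array([ 2.14486075, -2.18344087,  0.15639877]), 'tvec': array([  67.28467075,  588.40074536, 1111.71122638])} [ 444.72404356   78.42073947 1175.88912217] 996
side {'fx': 426.1198955575473, 'fy': 426.1198955575473, 'cx': 320.83398762760356, 'cy': 196.4615324143632, 'k1': -0.011352653205985445, 'rvec': array([ 0.19577257, -2.83414778,  1.18076006]), 'tvec': array([ 559.55197457,   88.49467788, 1078.6001192 ])} [444.74447016 775.20161846 827.99320312] 1022
8.0
{'clock': 0.1, 'joint_pos': [1.272, 0.053, 1.402, -0.0, 1.689, -0.07], 'tool_pos': [118.98, 511.068, 238.556], 'tcp_rot': [-0.359, -3.121, 0.002], 'ft_force': [0.815, -0.637, -0.42], 'torque': [0.006, 0.037, -0.038], 'width': 1.005, 'grip_force': 0.0}
```

View pics/top0.png

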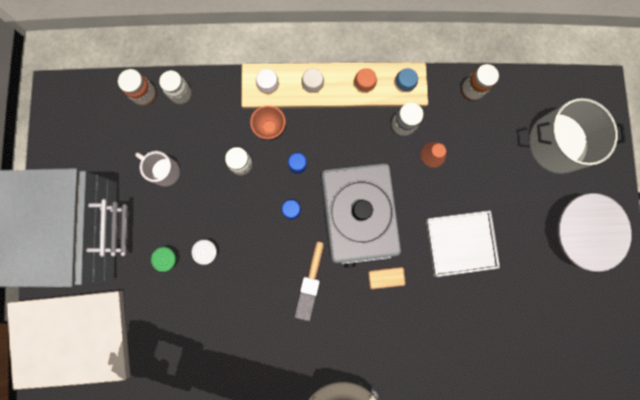

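View pics/side0.png

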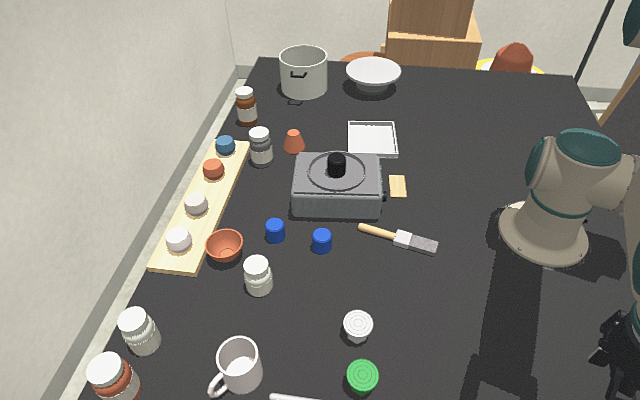

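The black cap on the wheel is at top (362,210). Blue look-alikes are at (297,163) and (291,209), and these are not meant. The head candidates are aluminium at (204,252) and green at (163,260), so I take the aluminium one. The tray is at (463,243). I'll measure these and confirm in one crop.

Run:
```python
from h import *
C={n:cloud(n,np.load(n+'.npz')['d']) for n in('top','side')}
T=C['top']
def blob(n,u,v,w,zlo,zhi,name):
    q=C[n][v-w:v+w,u-w:u+w].reshape(-1,3); q=q[(q[:,2]>zlo)&(q[:,2]<zhi)]
    c,r=cv2.minEnclosingCircle(q[:,:2].astype(np.float32)); print(name,n,len(q),'circ',np.round(c),round(r,1),'z',np.round(np.percentile(q[:,2],[10,50,90]),1)); return q
blob('top',362,210,14,140,165,'cap'); blob('side',336,165,16,143,165,'cap')
blob('top',204,252,18,40,60,'head'); blob('side',357,323,22,43,60,'head')
blob('top',163,260,18,40,60,'green')
for n,u,v,w in(('top',463,243,45),('side',372,139,35)):
  q=blob(n,u,v,w,13,26,'traywalls'); print(cv2.minAreaRect(q[:,:2].astype(np.float32)))
for n,u,v,w in(('top',362,213,60),):
  q=blob(n,u,v,w,92,107,'deck'); print(cv2.minAreaRect(q[:,:2].astype(np.float32)))
  q=blob(n,u,v,w,106,115,'rim')
p=np.load('top.npz')['p'][:,:,::-1]; s=np.load('side.npz')['p'][:,:,::-1]
f=lambda a:cv2.resize(a,(390,290),interpolation=cv2.INTER_CUBIC)
cv2.imwrite('pics/crop1.png',np.vstack([np.hstack([f(p[165:255,302:422]),f(p[215:290,130:230])]),np.hstack([f(s[130:220,280:400]),f(s[290:395,300:440])])]))
```

```text
cap top 333 circ [531. -49.] 24.3 z [146.6 149.5 152.3]
cap side 174 circ [533. -47.] 23.2 z [144.7 147.  148.7]
head top 455 circ [440. 339.] 30.4 z [44.3 47.2 49.9]
head side 580 circ [441. 341.] 30.2 z [43.6 44.9 46.6]
green top 460 circ [425. 442.] 30.9 z [44.9 47.9 50.8]
traywalls top 539 circ [ 450. -325.] 112.5 z [15.6 19.3 22.7]
((450.45343017578125, -324.2912292480469), (149.54269409179688, 173.05992126464844), 5.636507034301758)
traywalls side 249 circ [ 449. -323.] 111.2 z [13.7 15.9 18.3]
((449.6396484375, -322.7449645996094), (149.1194305419922, 176.20579528808594), 5.559764862060547)
deck top 5367 circ [531. -53.] 133.6 z [ 96.7 100.1 103. ]
((530.3731689453125, -50.660797119140625), (225.61781311035156, 165.9961395263672), 5.656319618225098)
rim top 420 circ [520. -48.] 112.5 z [106.7 109.8 112.1]
```

View pics/crop1.png

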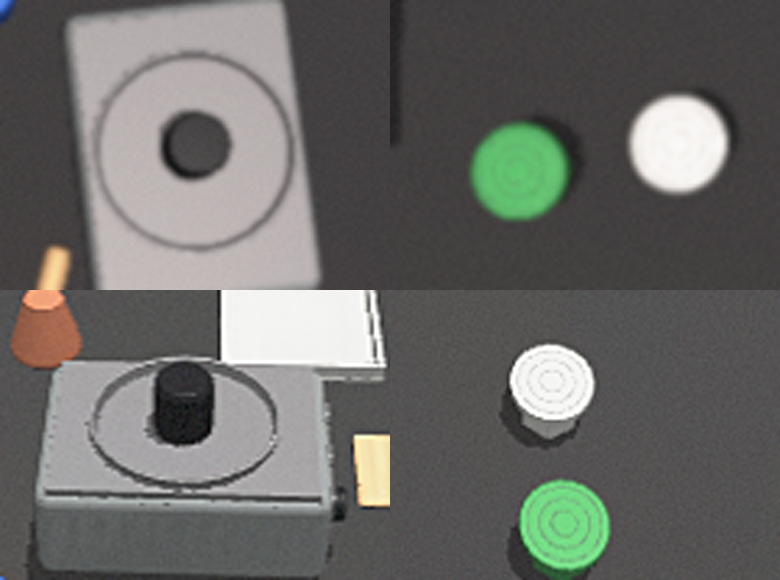

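The crop confirms the black cap inside the splash rim and the aluminium head beside the green look-alike. Both cameras agree: cap (532,-48), head (440,340), tray (450,-323). I'm moving above the cap.

```bash
r='[[16.5,-22.4,0],[0,0,0],0]'; python3 -m pendant '[[[16.5,-22.4,0],[0,0,0],0],[[16.5,-22.4,0],[0,0,0],0],[[16.5,-22.4,0],[0,0,0],0],[[16.5,-22.4,0],[0,0,0],0],[[16.5,-22.4,0],[0,0,0],0],[[16.5,-22.4,0],[0,0,0],0],[[16.5,-22.4,0],[0,0,0],0],[[16.5,-22.4,0],[0,0,0],0]]'; python3 -c "from h import *;st()"
```

```text
clock: 1.1
tool_pos: [416.3, 106.9, 239.2]
tcp_rot: [0.359, 3.121, 0.0]
ft_force: [0.3, 1.5, 0.3]
width: 0.998
grip_force: 0.0
{'clock': 1.1, 'joint_pos': [0.165, -0.222, 1.659, 0.0, 1.704, -1.177], 'tool_pos': [416.323, 106.864, 239.18], 'tcp_rot': [0.359, 3.121, 0.0], 'ft_force': [0.278, 1.53, 0.32], 'torque': [0.067, -0.076, 0.007], 'width': 0.998, 'grip_force': 0.0}
```

```bash
python3 -m pendant '[[[4.64,-6.28,0],[0,0,0],0],[[4.64,-6.28,0],[0,0,0],0],[[4.64,-6.28,0],[0,0,0],0],[[4.64,-6.28,0],[0,0,0],0],[[4.64,-6.28,-2.4],[0,0,0],0],[[4.64,-6.28,-4.0],[0,0,0],0],[[4.64,-6.28,-4.76],[0,0,0],0],[[4.64,-6.28,-4.76],[0,0,0],0]]'; python3 -m pendant '[[[0,0,0],[0,0,0],0.3],[[0,0,0],[0,0,0],0.6],[[0,0,0],[0,0,0],1],[[0,0,0],[0,0,0],1],[[0,0,0],[0,0,0],1],[[0,0,0],[0,0,0],1],[[0,0,0],[0,0,0],1],[[0,0,0],[0,0,0],1]]'
```

```text
clock: 2.1
tool_pos: [530.3, -47.4, 118.7]
tcp_rot: [-0.357, -3.117, -0.001]
ft_force: [0.3, 0.9, 0.0]
width: 0.996
grip_force: 0.0
clock: 3.1
tool_pos: [532.4, -48.3, 122.2]
tcp_rot: [0.358, 3.118, 0.0]
ft_force: [-1.6, -0.1, 5.8]
width: 0.551
grip_force: 61.9
```

```bash
python3 -m pendant '[[[0,0,0.8],[0,0,0],1],[[0,0,1.8],[0,0,0],1],[[0,0,2.8],[0,0,0],1],[[0,0,2.8],[0,0,0],1],[[-0.7,-2.2,2.8],[0,0,0],1],[[-1.3,-4.4,2.8],[0,0,0],1],[[-1.97,-6.6,2.8],[0,0,0],1],[[-2.63,-8.8,2.8],[0,0,0],1]]'; python3 -m pendant '[[[-0.65,-2.2,0],[0,0,0],1],[[-0.65,-2.2,-2],[0,0,0],1],[[-0.65,-2.2,-4],[0,0,0],1],[[-0.65,-2.2,-5.6],[0,0,0],1],[[-0.65,-2.2,-6.0],[0,0,0],1],[[-0.65,-2.2,-6.0],[0,0,0],1],[[-0.65,-2.2,-6.0],[0,0,0],1]]'
python3 - <<'E'
from h import *
p,d=shot('top'); s,_=shot('side')
C=cloud('top',d)
cv2.imwrite('pics/crop2.png',np.hstack([cv2.resize(a[...,::-1],(400,400),interpolation=2) for a in(p[170:270,310:410],s[120:220,300:400])]))
E
```

```text
clock: 4.1
tool_pos: [464.7, -269.6, 188.9]
tcp_rot: [-0.358, -3.12, -0.001]
ft_force: [-0.7, 0.2, 0.4]
width: 0.549
grip_force: 61.8
clock: 4.97
tool_pos: [450.6, -323.9, 42.3]
tcp_rot: [0.358, 3.118, -0.003]
ft_force: [-0.4, -0.5, -1.0]
width: 0.548
grip_force: 61.8
```

View pics/crop2.png

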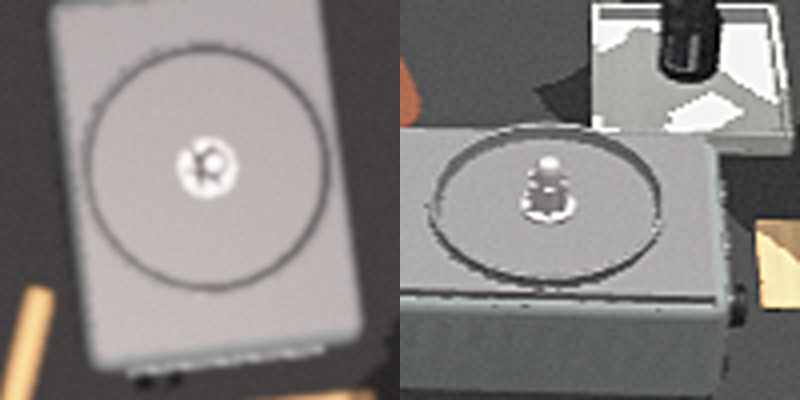

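The cap is off, and the spindle stands at the centre of the rim at top pixel about (362,212), with its shoulder concentric. Next I lower the cap to the floor, release it, rise, and measure the spindle.

```bash
python3 -m pendant '[[[0,0,-0.3],[0,0,0],1],[[0,0,-0.5],[0,0,0],1],[[0,0,-0.58],[0,0,0],1],[[0,0,-0.58],[0,0,0],1],[[0,0,-0.58],[0,0,0],0.6],[[0,0,-0.58],[0,0,0],0.3],[[0,0,-0.58],[0,0,0],0],[[0,0,-0.58],[0,0,0],0]]';  python3 -m pendant '[[[0,0,0],[0,0,0],0],[[0,0,0.6],[0,0,0],0],[[0,0,2],[0,0,0],0],[[0,0,4],[0,0,0],0],[[0,0,6],[0,0,0],0],[[0,0,8],[0,0,0],0],[[0,2.4,8],[0,0,0],0],[[0,4.8,8],[0,0,0],0]]'
python3 - <<'E'
from h import *
p,d=shot('top'); s,ds=shot('side')
C=cloud('top',d); S=cloud('side',ds)
def onz(n,u,v,z):
    a=world(n,u,v,500)[0];b=world(n,u,v,1500)[0]; return np.round(a+(b-a)*(z-a[2])/(b[2]-a[2]),1)
print('rim ctr',onz('top',361.8,211.6,110),'shoulder top',onz('top',361.6,211.6,103))
# tip & shoulder in side crop: tip (549,160) -> , shoulder ring centre (548,204)
print('side tip',onz('side',300+148.5/4,120+160/4,137),'side shoulder',onz('side',300+148/4,120+203/4,103),'side rim',onz('side',300+146/4,120+206/4,108))
q=C[190:235,335:390].reshape(-1,3); q=q[q[:,2]>118]; print('spindle depth',len(q),np.round(q.mean(0),1),np.round(q[:,2].max()))
r=C[165:260,310:410].reshape(-1,3); r=r[(r[:,2]>106)&(r[:,2]<114)];e=np.hypot(r[:,0]-531,r[:,1]+49);r=r[(e>65)&(e<88)]
from scipy.optimize import least_squares
print('rim fit',least_squares(lambda c:np.hypot(r[:,0]-c[0],r[:,1]-c[1])-75,[531,-49],loss='soft_l1').x)
q=C[205:285,425:500].reshape(-1,3); q=q[q[:,2]>35]; print('cap',len(q),np.round(np.median(q,0),1),np.round(np.percentile(q[:,2],[5,95]),1))
E
```

```text
clock: 6.08
tool_pos: [449.5, -323.1, 25.5]
tcp_rot: [-0.359, -3.121, -0.001]
ft_force: [0.4, -0.1, 0.5]
width: 1.003
grip_force: 0.0
clock: 7.08
tool_pos: [449.5, -202.2, 227.7]
tcp_rot: [0.361, 3.118, -0.001]
ft_force: [0.8, -0.3, -0.3]
width: 1.001
grip_force: 0.0
rim ctr [530.1 -51.4 110. ] shoulder top [530.6 -51.8 103. ]
side tip [529.3 -49.2 137. ] side shoulder [528.9 -46.9 103. ] side rim [529.2 -38.2 108. ]
spindle depth 78 [517.3 -30.  292.9] 1176.0
rim fit [530.76760513 -50.99974531]
cap 4348 [ 445.9 -156.3  531.3] [337.5 544.7]
```

```bash
python3 -m pendant '[[[-0.1,2.5,0],[0,0,-1],0],[[-0.1,5,0],[0,0,-2],0],[[-0.2,7.5,0],[0,0,-3],0],[[-0.2,10,0],[0,0,-4],0],[[-0.3,12.5,0],[0,0,-5],0],[[-0.38,15,0],[0,0,-6],0],[[-0.38,17.5,0],[0,0,-7],0],[[-0.38,20,0],[0,0,-7.7],0]]'; python3 -m pendant '[[[0,1.7,0],[0,0,0],0],[[0,1.7,-2],[0,0,0],0],[[0,1.7,-2],[0,0,0],0],[[0,1.7,-2],[0,0,0],0]]'
python3 - <<'E'
from h import *
st()
p,d=shot('top'); s,ds=shot('side')
C=cloud('top',d); S=cloud('side',ds)
for n,K in(('top',C),('side',S)):
    q=K.reshape(-1,3); q=q[(np.hypot(q[:,0]-450,q[:,1]+323)<50)&(q[:,2]>48)&(q[:,2]<62)]; print('cap',n,len(q),np.round((q.min(0)+q.max(0))/2,1),np.median(q[:,2]))
cv2.imwrite('pics/crop3.png',np.hstack([cv2.resize(a[...,::-1],(400,400),interpolation=2) for a in(s[100:180,332:412],s[240:400,280:440])]))
E
```

```text
clock: 8.18
tool_pos: [441.6, 233.3, 227.2]
tcp_rot: [2.169, 2.271, 0.003]
ft_force: [0.7, -0.1, 0.6]
width: 0.999
grip_force: 0.0
clock: 8.68
tool_pos: [442.3, 274.1, 178.1]
tcp_rot: [2.164, 2.277, 0.003]
ft_force: [1.0, -0.2, -0.3]
width: 1.004
grip_force: 0.0
{'clock': 8.675, 'joint_pos': [0.484, 0.064, 1.51, -0.0, 1.565, 0.433], 'tool_pos': [442.29, 274.077, 178.093], 'tcp_rot': [2.164, 2.277, 0.003], 'ft_force': [0.979, -0.223, -0.347], 'torque': [-0.004, -0.045, 0.041], 'width': 1.004, 'grip_force': 0.0}
cap top 249 [ 448.9 -323.5   54.4] 54.929352744581166Traceback (most recent call last):
  File "<stdin>", line 6, in <module>
    return umr_minimum(a, axis, None, out, keepdims, initial, where)
ValueError: zero-size array to reduction operation minimum which has no identity
```

The cap stands in the tray at (449,-323.5) with its top at 55 mm, as required. On to the head.

```bash
python3 -m pendant '[[[-0.07,2.64,0],[0,0,0],0],[[-0.07,2.64,0],[0,0,0],0],[[-0.07,2.64,-2],[0,0,0],0],[[-0.07,2.64,-4],[0,0,0],0],[[-0.07,2.64,-5.5],[0,0,0],0],[[-0.07,2.64,-5.9],[0,0,0],0],[[-0.07,2.64,-5.9],[0,0,0],0],[[-0.07,2.64,-5.9],[0,0,0],0]]'; python3 -m pendant '[[[0,0,0],[0,0,0],0.2],[[0,0,0],[0,0,0],0.4],[[0,0,0],[0,0,0],1],[[0,0,0],[0,0,0],1],[[0,0,0],[0,0,0],1],[[0,0,0],[0,0,0],1],[[0,0,0],[0,0,0],1]]'
```

```text
clock: 9.78
tool_pos: [441.1, 341.0, 31.0]
tcp_rot: [2.163, 2.277, 0.006]
ft_force: [-0.8, -0.3, -0.3]
width: 1.0
grip_force: 0.0
clock: 10.65
tool_pos: [440.6, 340.9, 30.3]
tcp_rot: [2.162, 2.278, 0.004]
ft_force: [-0.2, -1.1, 6.6]
width: 0.674
grip_force: 63.2
```

```bash
python3 -m pendant '[[[0,0,1],[0,0,0],1],[[0,0,3],[0,0,0],1],[[0,0,5],[0,0,0],1],[[0,0,6.8],[0,0,0],1],[[0.5,-2,6.8],[0,0,0],1],[[1,-4,6.8],[0,0,0],1],[[1.4,-6,6.8],[0,0,0],1],[[1.85,-8,6.8],[0,0,0],1]]';python3 -m pendant '[[[0.4,-2,0],[0,0,0],1],[[0.9,-4,0],[0,0,0],1],[[1.3,-6,0],[0,0,0],1],[[1.75,-7.66,0],[0,0,0],1],[[1.75,-7.66,0],[0,0,0],1],[[1.75,-7.66,0],[0,0,0],1]]'
python3 - <<'E'
from h import *
st()
p,d=shot('top'); s,ds=shot('side')
cv2.imwrite('pics/crop3.png',np.hstack([cv2.resize(a[...,::-1],(400,400),interpolation=2) for a in(s[110:230,275:395],p[160:260,310:410])]))
E
```

```text
clock: 11.65
tool_pos: [485.8, 138.8, 198.4]
tcp_rot: [-2.163, -2.279, 0.0]
ft_force: [0.8, -0.4, -3.2]
width: 0.676
grip_force: 65.2
clock: 12.4
tool_pos: [529.5, -50.7, 198.2]
tcp_rot: [-2.163, -2.278, 0.0]
ft_force: [-0.6, -0.2, -2.7]
width: 0.681
grip_force: 65.1
{'clock': 12.4, 'joint_pos': [-0.165, 0.088, 1.445, 0.0, 1.609, -0.217], 'tool_pos': [529.485, -50.746, 198.203], 'tcp_rot': [-2.163, -2.278, 0.0], 'ft_force': [-0.587, -0.152, -2.734], 'torque': [0.043, 0.004, 0.034], 'width': 0.681, 'grip_force': 65.135}
```

View pics/crop3.png

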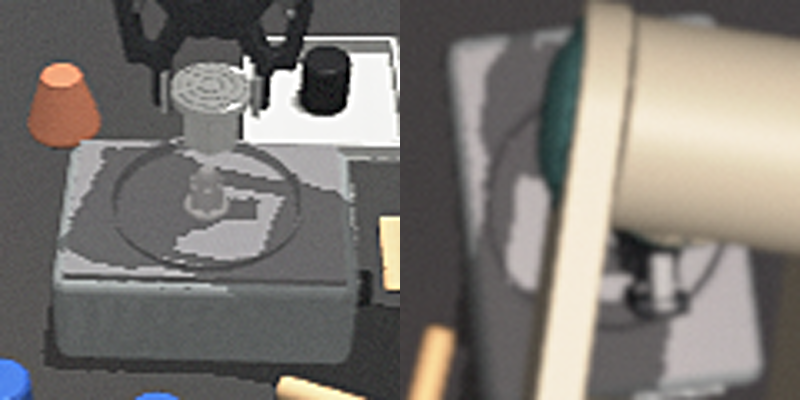

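The head hangs level over the spindle: hub at crop x 211, tip at 207, mostly perspective. I'll lower it gently while watching the force.

```bash
python3 -m pendant '[[[0,0,-0.6],[0,0,0],1],[[0,0,-1.1],[0,0,0],1],[[0,0,-1.3],[0,0,0],1],[[0,0,-1.3],[0,0,0],1]]';python3 -m pendant '[[[0,0,-0.1],[0,0,0],1],[[0,0,-0.2],[0,0,0],1],[[0,0,-0.25],[0,0,0],1],[[0,0,-0.25],[0,0,0],1]]'
```

```text
clock: 13.0
tool_pos: [529.5, -51.0, 165.3]
tcp_rot: [-2.162, -2.278, 0.001]
ft_force: [0.3, 0.9, -2.5]
width: 0.678
grip_force: 65.1
clock: 13.5
tool_pos: [530.1, -51.1, 159.9]
tcp_rot: [2.163, 2.278, 0.001]
ft_force: [3.4, 0.9, -1.5]
width: 0.675
grip_force: 65.1
```

```bash
python3 -m pendant '[[[0.04,0,0],[0,0,0],1],[[0.04,0,-0.1],[0,0,0],1],[[0.04,0,-0.2],[0,0,0],1],[[0.04,0,-0.2],[0,0,0],1]]';python3 -m pendant '[[[0,0,-0.05],[0,0,0],1],[[0,0,-0.1],[0,0,0],1],[[0,0,-0.1],[0,0,0],1]]'
```

```text
clock: 14.0
tool_pos: [530.7, -51.3, 155.2]
tcp_rot: [2.163, 2.278, -0.0]
ft_force: [-1.3, -0.3, 2.8]
width: 0.679
grip_force: 65.6
clock: 14.38
tool_pos: [530.9, -51.5, 154.9]
tcp_rot: [2.162, 2.277, 0.001]
ft_force: [-8.1, -0.0, 14.7]
width: 0.676
grip_force: 66.6
```

```bash
python3 -m pendant '[[[-0.03,0,0],[0,0,0.5],1],[[-0.03,0,0],[0,0,1],1],[[-0.03,0,0],[0,0,1],1]]';python3 -m pendant '[[[0,0,0],[0,0,0.5],1],[[0,0,0],[0,0,1],1],[[0,0,0],[0,0,1],1]]';python3 -m pendant '[[[0,0,0],[0,0,0.5],1],[[0,0,0],[0,0,1],1],[[0,0,0],[0,0,1],1]]'; python3 -c "from h import *;st()"
```

```text
clock: 14.75
tool_pos: [531.4, -51.5, 155.0]
tcp_rot: [1.952, 2.455, 0.004]
ft_force: [-0.6, -0.5, 11.3]
width: 0.675
grip_force: 66.2
clock: 15.12
tool_pos: [531.6, -51.4, 154.8]
tcp_rot: [1.73, 2.616, 0.004]
ft_force: [1.4, -0.6, 8.8]
width: 0.68
grip_force: 66.0
clock: 15.5
tool_pos: [530.2, -50.9, 152.1]
tcp_rot: [1.5, 2.76, 0.001]
ft_force: [1.9, 1.8, -1.1]
width: 0.672
grip_force: 65.2
{'clock': 15.5, 'joint_pos': [-0.165, 0.117, 1.507, 0.001, 1.517, -0.74], 'tool_pos': [530.154, -50.943, 152.073], 'tcp_rot': [1.5, 2.76, 0.001], 'ft_force': [1.913, 1.761, -1.083], 'torque': [0.321, -0.424, 0.013], 'width': 0.672, 'grip_force': 65.17}
```

It dropped 3 mm and the force vanished, so the teeth have meshed. I'll slide it down.

```bash
python3 -m pendant '[[[0,0,-0.1],[0,0,0],1],[[0,0,-0.2],[0,0,0],1],[[0,0,-0.3],[0,0,0],1],[[0,0,-0.3],[0,0,0],1]]';python3 -m pendant '[[[0,0,-0.1],[0,0,0],1],[[0,0,-0.2],[0,0,0],1],[[0,0,-0.3],[0,0,0],1],[[0,0,-0.3],[0,0,0],1]]'
```

```text
clock: 16.0
tool_pos: [530.2, -50.9, 144.4]
tcp_rot: [1.5, 2.76, 0.001]
ft_force: [4.1, 3.1, -2.3]
width: 0.675
grip_force: 65.2
clock: 16.5
tool_pos: [530.3, -50.9, 137.1]
tcp_rot: [1.499, 2.76, 0.001]
ft_force: [3.9, 3.0, -0.5]
width: 0.682
grip_force: 65.3
```

```bash
python3 -m pendant '[[[0,0,-0.1],[0,0,0],1],[[0,0,-0.16],[0,0,0],1],[[0,0,-0.16],[0,0,0],1]]';python3 -m pendant '[[[0,0,-0.05],[0,0,0],1],[[0,0,-0.1],[0,0,0],1],[[0,0,-0.1],[0,0,0],1]]'
```

```text
clock: 16.88
tool_pos: [530.3, -50.9, 133.3]
tcp_rot: [1.499, 2.76, 0.001]
ft_force: [4.0, 3.7, -0.2]
width: 0.677
grip_force: 65.5
clock: 17.25
tool_pos: [530.5, -51.1, 133.2]
tcp_rot: [1.499, 2.759, 0.002]
ft_force: [-2.7, 4.3, 13.2]
width: 0.675
grip_force: 66.5
```

It is firmly seated at TCP 133.2, against 133.3 expected. Now I release, rise, move clear and check.

```bash
python3 -m pendant '[[[0,0,0.08],[0,0,0],1],[[0,0,0.08],[0,0,0],0.7],[[0,0,0.08],[0,0,0],0.4],[[0,0,0.08],[0,0,0],0],[[0,0,0.08],[0,0,0],0],[[0,0,0.08],[0,0,0],0],[[0,0,0.6],[0,0,0],0],[[0,0,1.5],[0,0,0],0]]'; python3 -m pendant '[[[0,0,1],[0,0,0],0],[[0,0,3],[0,0,0],0],[[0,0,4],[0,0,0],0],[[-2,2,5],[0,0,0],0],[[-4,4,5],[0,0,0],0],[[-4,6,5],[0,0,0],0],[[-4,8,5],[0,0,0],0],[[-4,8,5],[0,0,0],0]]'
python3 - <<'E'
from h import *
st()
p,d=shot('top'); s,ds=shot('side')
for n,K in(('top',cloud('top',d)),('side',cloud('side',ds))):
    for nm,x,y,lo,hi in(('head',530,-51,135,160),('cap',449,-323,46,65)):
        q=K.reshape(-1,3); q=q[(np.hypot(q[:,0]-x,q[:,1]-y)<45)&(q[:,2]>lo)&(q[:,2]<hi)]
        if len(q): print(nm,n,len(q),np.round(cv2.minEnclosingCircle(q[:,:2].astype(np.float32))[0],1),np.median(q[:,2]))
cv2.imwrite('pics/end.png',np.hstack([cv2.resize(a[...,::-1],(400,400),interpolation=2) for a in(s[110:230,275:395],p[150:290,370-20:510-20])]))
E
```

```text
clock: 18.25
tool_pos: [529.6, -51.2, 168.6]
tcp_rot: [-1.499, -2.759, 0.001]
ft_force: [0.4, 0.4, -0.9]
width: 1.004
grip_force: 0.0
clock: 19.25
tool_pos: [429.3, 151.5, 294.2]
tcp_rot: [1.492, 2.764, 0.002]
ft_force: [-0.0, -0.4, 0.2]
width: 0.999
grip_force: 0.0
{'clock': 19.25, 'joint_pos': [0.258, -0.154, 1.491, 0.0, 1.803, -0.323], 'tool_pos': [429.266, 151.489, 294.183], 'tcp_rot': [1.492, 2.764, 0.002], 'ft_force': [-0.036, -0.442, 0.192], 'torque': [-0.0, 0.069, 0.072], 'width': 0.999, 'grip_force': 0.0}
head top 527 [530.4 -51.5] 150.5449991556818
cap top 254 [ 450.6 -323.5] 54.74896740784339
head side 301 [529.9 -49.7] 146.99231044955323
```

View pics/end.png

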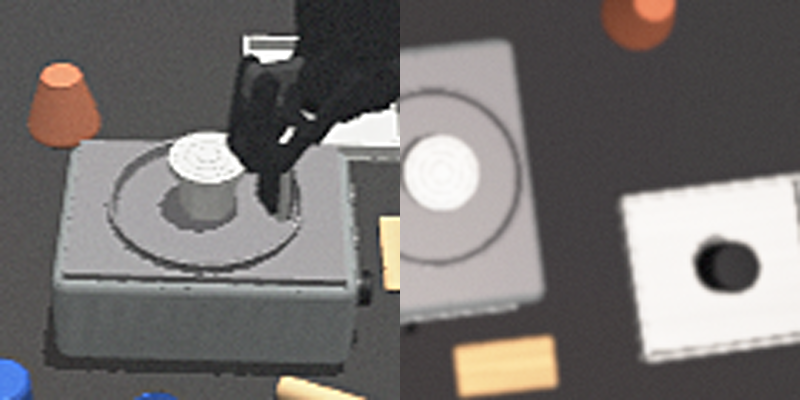

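The head sits home with its top at 150 mm, on axis in the middle of the rim. The cap stands in the tray, and nothing else has moved.

```bash
python3 -c "from station import manip;print(manip.job_done())"
```

```text
the job is handed in; nothing more can be done
None
```

The cap stands open side down in the tray, the wheel head is meshed and fully home on the spindle, and the job was handed in at about 19 s of the 64 s allowed; no verdict came back.

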